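# Shut and latch the filter hatch of a bench vacuum pump

### The arm

A 6-joint arm with a two-finger parallel gripper is mounted at the origin on the work surface. World frame = base frame: x ahead of the robot, y to its left, z up, the work surface at z = 0. Lengths are in m, angles in rad, forces in N, time in s.
With the tool pointing down it reaches from about 0.3 to 0.775 m from the base axis. Payload 14.6 kg.
Tool frame: the origin (TCP) lies at the very end of the fingers, on their centre line; the grasp point (between the pads) lies 19 mm behind it (ctrl.hold_point_z is the z of the grasp point in the tool frame, in m); z points along the fingers, y is the direction in which the jaws open and shut (so a half turn about z gives the same grasp; the last joint's range is limited). The gripper opens to 94 mm and grips with 3 to 60 N. Pads are 16 mm wide; open, the fingers measure 119 mm over their backs; the gripper's body (75 mm by 177 mm) begins 78 mm behind the grasp point.
Start: joints at [1.199, 0.3, 1.521, -0, 1.321, -0.067], TCP at [0.165, 0.525, 0.205] pointing down, gripper open.
Joint ranges: [-3.03, 3.03], [-0.79, 2.21], [0.23, 2.52], [-1.04, 4.18], [0, 3.07], [-2.55, 2.55]. Speed limits (rad/s): [2.22, 2.22, 2.57, 3.14, 3.14, 3.14].

### API

Orientations are given as [roll, pitch, yaw] about the fixed x, y, z axes, in that order (R = Rz(yaw) Ry(pitch) Rx(roll)).
In Python, from station import ctrl, cams, hand_in gives the robot as it stands.
- The arm moves only by the tool servo_tool, never from a script. Its argument "rows" is a list of rows, each a list of 7 numbers: the shift along the world's x, y, z in m, then the turn, a rotation vector about the world's x, y, z in rad, then the gripper command: -1 is shut, 1 is fully open, values between are in proportion. A call has exactly 8 rows; each row is the pose to reach, as a shift and turn from the pose measured when the call began; what a row does not reach only later rows make up. A row lasts 1/12 s, in which the tool goes at most 41.7 mm and 7.16 degrees, less where a joint would pass 70% of its speed; a pose out of reach is approached as far as the arm can. A call with a gripper value outside its range is refused whole. The fingers move at their own pace and stop on an object; "newtons" is the grip in N (left out, the last holds). Time passes only in rows, so rows that repeat a pose let the fingers close, or fill a call up. It gives the time, the measured TCP pose, the force and the opening at its end, in the units of the state.
- ctrl.get_obs(): the state, without advancing time (a new reading comes with each control period).
- cams.camera(name): name is "side" or "top"; returns a dict with "image" (480x640x3 uint8, red, green, blue), "depth" (480x640 float32, m along the optical axis (not along the pixel's ray), 0 where there is no reading), "fx", "fy", "cx", "cy" (pixels), "rvec" (rotation vector, rad) and "tvec" (3), from world to camera coordinates, as OpenCV has them. Camera axes: x right, y down, z forward; pixel columns grow to the right and rows downward; lengths in m; the calibration is good to about 2 mm. A picture is of the moment at which its call begins.
- hand_in(): hands the job in, once; it reports no verdict.
Trained networks look in a picture, given as the dict that the camera call returned (one of the last four; its "shot" number tells which), for a name from the list of things; names that differ only in an ending like _2 or _b are one class to them, and where a whole thing is asked for, a point or a joint stands for the part that bears it (a point fixed in the world has none). Each returns a list of dicts, best first, with "p" (0 to 1); they miss things now and then, are a little off and sometimes report something else, mostly with a low value. They report only what shows in the picture. A call takes as long as a camera call.
- cams.spot_in(picture, name): "box" ([left, top, right, bottom] as shares, 0 to 1, of the picture: columns of its width, rows of its height, round what is visible of it).
- cams.place_of(picture, name): "at" ([column, row] as shares, 0 to 1, of the picture: columns of its width, rows of its height: a listed point, or the origin of a listed thing).
The state is a dict: "time_s": time; "qpos": joint angles; "joint_vel": joint speeds; "tau": joint torques, N m; "ee_pos": TCP position; "eef_rot": TCP orientation; "force": force on the tool from outside, world axes, zero at the start; "moment": the same for the moment, N m; "grip_width": finger opening in m.
Only numpy, scipy, OpenCV 4.12 (cv2) and the standard library are available. Lean on these libraries where they do the work, as an engineer would, in place of code of your own. Each camera call takes 0.05 s, during which the arm holds its last target.

### The job

The exhaust filter of the vacuum pump has just been changed and its hatch still stands ajar: swing the hatch shut, then press it down on its rubber seal and turn the wing knob clockwise until it is fully home, so that the hidden tongue swings under the frame edge and holds the hatch down by itself. Press only as hard as it takes to let the tongue pass: do not crush the seal, do not force the knob while the tongue is striking the edge, and leave the glassware around the pump alone.

Things in the scene. Friction and masses are not known exactly. Their poses are not given: they have to be found in the camera images.
- pump: Vacuum pump: white sheet-steel case 300 mm (x) by 240 mm (y), 130 mm high, fixed. Origin: centre of its underside; x points to its rear (away from the robot at yaw 0), z up. Its top has an opening (x -105 to 65 mm, y -65 to 65 mm) over the filter bay, closed by the hatch. On the rear deck (x 100 to 140 mm) stand a gauge and two hose barbs up to 30 mm high.
- hatch_hinge (a point): Middle of the hinge line of the hatch, at (85, 0, 138.5) mm in the pump's frame; axes as the pump's, the hinge line is its y axis.
- hatch (a joint): Opening angle of the hatch, an aluminium sheet 210 x 160 x 4 mm, 0.2 kg with its knob, hinged at its rear edge; hinge friction (about 0.3 N m) keeps it at any angle. 0: level; positive: front edge raised. Latched it reads between -0.033 and 0.004, left unlatched on the seal between -0.015 and 0.023, different for each pump: go by feel, not by this reading.
- flange: The front 20 mm strip of the hatch sheet, 160 mm wide, part of the hatch. Origin: middle of its free edge, on the outer face, 210 mm from the hinge line; x along the sheet towards the hinge, z out of the outer face. It comes down on the rubber seal; more than 16 N on this strip (about 20 N pressed at the knob) crushes the seal.
- wing (a joint): Angle of the wing knob, growing clockwise seen from above: 0 to 0.35 open (tongue withdrawn), stop at 1.57 (latched). It turns with 0.06 N m, up to about 0.2 N m while the tongue rubs under the edge. A stop felt at about 0.4 to 0.7 is the tongue striking the side of the frame edge: press the hatch further down, do not force the knob.
- wing_grip (a point): Middle of the black wing knob's bar, on the knob's axis, 23 mm above the hatch's outer face, 165 mm from the hinge line (45 mm from the front edge). Bar: 54 mm long, 10 mm thick (round ends 12 mm), 12 to 34 mm above the hatch. Axes: y along the bar, z along the knob's axis outwards. With the hatch shut the bar lies along the pump's y at wing angle 0, along its x at 1.57.
- wing_foot (a point): Point on the knob's axis at the hatch's outer face. Below the bar the knob has a round hub 26 mm across, its shoulder 12 mm above the hatch, on a disc 44 mm across and 4 mm high; all turn together. Pressing down on hub or bar presses the hatch down. Axes as wing_grip's.
- tongue: Steel cam tongue under the hatch, turning with the knob: 14 mm wide, 4 mm thick, reaching 40 mm from the axis along its own -y (to the pump's -y at wing angle 0, to the pump's front at 1.57); upper face 9.6 mm below the hatch's underside. Origin on the knob's axis at the hatch's outer face. More than 15 N between it and the frame bends it (latched it carries about 8 N).
- frame_edge (a point): Nominal middle of the front edge of the opening, on the upper face of the 4 mm frame sheet, 25 mm in front of the knob's axis. The frame, with its seal, is bolted on through slots and truly sits up to 3 mm higher or lower than this point, so how far down the hatch must be pressed for the tongue to pass differs from pump to pump.
- seal_line (a point): Nominal foot of the rubber seal strip (12 x 140 mm, 10 mm high) on the frame, 200 mm from the hinge line. It yields 1 mm per 2 N and is solid after 5.4 mm. Pressed straight down at the knob, the hatch needs about 9 to 13 N for the tongue to pass; the seal goes solid at about 14 N; at about 20 N it is crushed.
- flask: Bystander: stoppered conical flask, 84 mm wide, 150 mm high, standing beside the pump. Origin: centre of its underside.
- dishes: Bystander: stack of five Petri dishes, 92 mm wide, 80 mm high. Origin: centre of its underside.
- reagent: Bystander: amber jar with a white cap, 56 mm wide, 110 mm high. Origin: centre of its underside.

How it is judged:
On the way:
1. the hatch is swung down onto its seal, the tongue still withdrawn (value of joint hatch below 0.05 rad and value of joint wing below 0.8 rad), for 0.1 s.
At the end, for the whole second after the job is handed in: The wing knob is turned home (above 1.4 rad of 1.57) with the hatch down (angle below 0.006 rad, which a knob turned home allows only with the tongue under the frame edge), and the hatch stays so, at rest, with nothing touching it (value of joint wing above 1.4 rad and value of joint hatch below 0.006 rad and velocity of joint hatch between -0.02 and 0.02 rad/s and velocity of joint wing below 0.05 rad/s).
It fails at once if the seal is crushed (more than 16 N on the front strip of the hatch) (contact force between flange and anything else above 16 N).
It fails at once if the tongue is forced against the frame (more than 15 N) (contact force between tongue and anything else above 15 N).
It fails at once if the flask is knocked over or shifted by more than 30 mm (distance of flask from where it was at the start of the episode above 0.03 m or angle between flask's own z axis and vertical above 0.35 rad).
It fails at once if the dishes is knocked over or shifted by more than 30 mm (distance of dishes from where it was at the start of the episode above 0.03 m or angle between dishes's own z axis and vertical above 0.35 rad).
It fails at once if the reagent is knocked over or shifted by more than 30 mm (distance of reagent from where it was at the start of the episode above 0.03 m or angle between reagent's own z axis and vertical above 0.35 rad).
It also fails if it takes over 64 s, if anything falls off the work surface, if the arm or the gripper's body presses on something with over 40 N, if the wrist force passes 120 N, or if a joint passes its speed limit or range.

## Working session

There is one attempt and no reset: what is moved stays moved. The work goes in short steps, Python scripts to look and compute and a tool call to move; the robot and the scene stay as the last step left them, time stands still between calls to the robot, and variables do not carry over. Pictures are saved under pics/ and viewed, and the job is handed in when it is done.

Besides the shell and the picture viewer there is one more tool, called after "Call:" by a JSON object that holds its "name" and its "arguments", one argument or row to a line. servo_tool: Moves the arm, as the interface text tells. Its arguments: {"type":"object","properties":{"rows":{"type":"array"},"newtons":{"type":"number"}},"required":["rows"]}

```bash
ls; mkdir -p pics
cat > h.py <<'E'
import numpy as np, cv2
from station import ctrl,cams,hand_in
def shot(n,fn):
    c=cams.camera(n); cv2.imwrite('pics/'+fn,cv2.cvtColor(c['image'],cv2.COLOR_RGB2BGR)); return c
def w2c(c):
    R,_=cv2.Rodrigues(np.array(c['rvec'],float)); return R,np.array(c['tvec'],float).reshape(3)
def cloud(c):
    R,t=w2c(c); d=c['depth']; v,u=np.mgrid[0:480,0:640]
    p=np.stack([(u-c['cx'])/c['fx']*d,(v-c['cy'])/c['fy']*d,d],-1)
    return (p-t)@R
def px(c,P):
    R,t=w2c(c); q=R@np.array(P)+t; return q[0]/q[2]*c['fx']+c['cx'],q[1]/q[2]*c['fy']+c['cy']
E
python3 - <<'E'
from h import *
o=ctrl.get_obs(); print({k:np.round(v,3) for k,v in o.items()})
for n in ['side','top']:
    c=shot(n,n+'1.png'); W=cloud(c); print(n,-w2c(c)[0].T@w2c(c)[1])
    for nm in ['pump','hatch_hinge','flange','wing_grip','wing_foot','frame_edge','seal_line','flask','dishes','reagent']:
        for r in cams.place_of(c,nm)[:1]:
            u,v=r['at'][0]*640,r['at'][1]*480
            print(nm,round(r['p'],2),round(u),round(v),W[min(int(v),479),min(int(u),639)].round(3))
E
```

```text
pics
{'time_s': np.float64(0.0), 'qpos': array([ 1.199,  0.3  ,  1.522, -0.   ,  1.321, -0.067]), 'joint_vel': array([-0.001, -0.   ,  0.001, -0.002,  0.   , -0.001]), 'tau': array([ 0.0000e+00, -5.3181e+01, -3.5274e+01,  7.1000e-02,  2.4000e-02,
       -0.0000e+00]), 'ee_pos': array([0.165, 0.524, 0.205]), 'eef_rot': array([-3.14 , -0.   ,  2.837]), 'force': array([-0.602, -0.172,  0.17 ]), 'moment': array([-0.035,  0.02 , -0.001]), 'grip_width': np.float64(0.094)}
side [ 0.30391007 -0.58318302  0.81024091]
hatch_hinge 0.63 376 269 [ 0.646 -0.054  0.146]
flange 0.83 260 228 [0.514 0.139 0.134]
wing_grip 0.64 296 226 [ 0.529 -0.005  0.251]
wing_foot 0.81 287 238 [ 0.511 -0.013  0.241]
frame_edge 0.57 265 276 [0.478 0.026 0.131]
seal_line 0.41 292 227 [0.527 0.009 0.237]
dishes 0.72 303 422 [ 0.436 -0.213  0.073]
top [0.53123283 0.03130388 0.99952799]
hatch_hinge 0.94 372 204 [ 0.648 -0.048  0.147]
flange 0.65 332 296 [0.479 0.031 0.132]
wing_grip 0.79 344 265 [0.535 0.01  0.249]
wing_foot 0.95 345 272 [0.524 0.01  0.235]
flask 0.64 239 268 [0.538 0.212 0.092]
dishes 0.76 426 303 [ 0.459 -0.151  0.076]
reagent 0.84 274 207 [0.653 0.139 0.096]
```

View pics/side1.png

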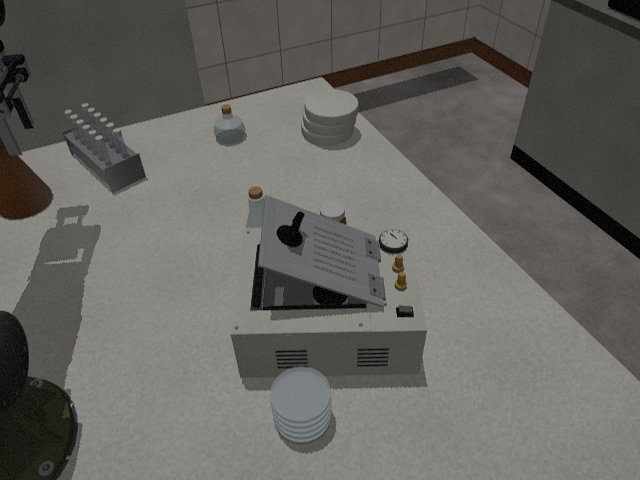

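View pics/top1.png

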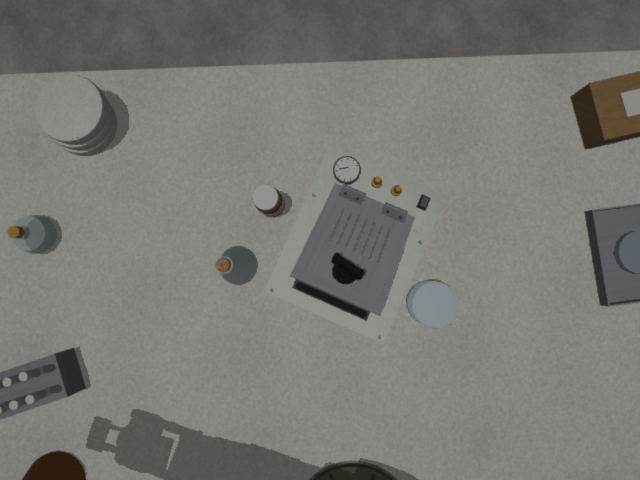

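```bash
cat > loc.py <<'E'
from h import *
c=shot('top','t2.png'); W=cloud(c)
m=(c['depth']>0)&(abs(W[...,2]-.130)<.004)&(W[...,0]>.3)&(W[...,0]<.8)&(abs(W[...,1])<.3)
n,l,st,_=cv2.connectedComponentsWithStats(m.astype(np.uint8)); k=1+np.argmax(st[1:,4])
P=W[l==k][:,:2].astype(np.float32)*1000
print(cv2.minAreaRect(P), len(P), np.median(W[l==k][:,2]))
rgb=c['image']; 
# hatch plane RANSAC
m=(W[...,2]>.137)&(W[...,2]<.29)&(W[...,0]>.42)&(W[...,0]<.7)&(W[...,1]>-.12)&(W[...,1]<.12)
Q=W[m]; rng=np.random.default_rng(0); best=0
for i in range(400):
    a,b,d=Q[rng.choice(len(Q),3)]; nn=np.cross(b-a,d-a); L=np.linalg.norm(nn)
    if L<1e-5: continue
    nn/=L; s=(abs((Q-a)@nn)<.002).sum()
    if s>best: best=s; bn,ba=nn,a
I=Q[abs((Q-ba)@bn)<.002]; cc=I.mean(0); nn=np.linalg.svd(I-cc,full_matrices=False)[2][2]; nn*=np.sign(nn[2])
print('normal',nn,'tilt',np.arccos(nn[2]),'az down-facing (front)',np.arctan2(nn[1],nn[0]),'cc',cc,len(I))
up=np.array([-nn[0]*0,0,0])
np.savez('pl.npz',nn=nn,cc=cc)
r=np.arctan2(nn[1],nn[0])
print('corners rect of inliers')
# in-plane axes: v horizontal, u upslope
v=np.cross([0,0,1],nn); v/=np.linalg.norm(v); u=np.cross(nn,v)
ab=np.c_[(I-cc)@u,(I-cc)@v].astype(np.float32)*1000
print('u',u,'v',v,cv2.minAreaRect(ab), ab.min(0),ab.max(0))
O=Q[((Q-cc)@nn>.015)&((Q-cc)@nn<.045)&(np.abs((Q-cc)@u)<.12)&(np.abs((Q-cc)@v)<.08)]
oh=(O-cc)@nn
T=O[oh>.028]; e=np.c_[(T-cc)@u,(T-cc)@v].astype(np.float32)*1000
print('bar',len(T),cv2.minAreaRect(e) if len(T)>5 else '',T.mean(0),oh.max())
E
python3 loc.py
```

```text
((576.8212890625, -15.852783203125), (240.60426330566406, 300.65093994140625), 64.6473617553711) 9217 0.13047778500673213
normal [ 0.42399405 -0.20014278  0.88327341] tilt 0.4879977322559945 az down-facing (front) -0.4410316852930728 cc [ 0.56827387 -0.01186806  0.19324067] 8128
corners rect of inliers
u [-0.79875452  0.37704527  0.46885828] v [ 0.42687266  0.90431175 -0.        ] ((-8.144126892089844, -0.01079559326171875), (220.44677734375, 160.1028289794922), 0.13567331433296204) [-118.50241  -79.96169] [101.98124  80.12843]
bar 239 ((56.67438507080078, -0.13686180114746094), (11.780407905578613, 56.5666618347168), 11.982646942138672) [0.53623315 0.00325934 0.24928667] 0.03641456758240786
```

Call:
{"name": "servo_tool", "arguments": {
  "rows": [
    [0.02, -0.028, 0.015, 0, 0, -0.11, -1],
    [0.04, -0.056, 0.03, 0, 0, -0.22, -1],
    [0.06, -0.084, 0.045, 0, 0, -0.33, -1],
    [0.08, -0.112, 0.06, 0, 0, -0.44, -1],
    [0.1, -0.14, 0.075, 0, 0, -0.55, -1],
    [0.12, -0.168, 0.09, 0, 0, -0.66, -1],
    [0.14, -0.196, 0.1, 0, 0, -0.77, -1],
    [0.16, -0.224, 0.1, 0, 0, -0.88, -1]
  ],
  "newtons": 20
}}

```text
time_s: 1.82
ee_pos: [0.326, 0.2995, 0.3077]
eef_rot: [3.138, -0.001, 1.952]
force: [0.7, 0.4, 0.2]
grip_width: 0.0441
```

Call:
{"name": "servo_tool", "arguments": {
  "rows": [
    [0.023, -0.032, 0, 0, 0, -0.12, -1],
    [0.046, -0.064, 0, 0, 0, -0.24, -1],
    [0.069, -0.096, 0, 0, 0, -0.36, -1],
    [0.092, -0.128, 0, 0, 0, -0.48, -1],
    [0.115, -0.16, 0, 0, 0, -0.6, -1],
    [0.138, -0.192, 0, 0, 0, -0.72, -1],
    [0.161, -0.224, 0, 0, 0, -0.84, -1],
    [0.184, -0.256, 0, 0, 0, -0.95, -1]
  ]
}}

```text
time_s: 2.48
ee_pos: [0.5108, 0.0415, 0.3079]
eef_rot: [3.138, -0.001, 0.995]
force: [0.0, 0.6, 0.2]
grip_width: 0.0006
```

Call:
{"name": "servo_tool", "arguments": {
  "rows": [
    [0.01, -0.014, 0, 0, 0, -0.04, -1],
    [0.02, -0.028, 0, 0, 0, -0.075, -1],
    [0.027, -0.039, 0, 0, 0, -0.075, -1],
    [0.027, -0.039, -0.01, 0, 0, -0.075, -1],
    [0.027, -0.039, -0.02, 0, 0, -0.075, -1],
    [0.027, -0.039, -0.033, 0, 0, -0.075, -1],
    [0.027, -0.039, -0.045, 0, 0, -0.075, -1],
    [0.027, -0.039, -0.05, 0, 0, -0.075, -1]
  ]
}}

```text
time_s: 3.15
ee_pos: [0.5367, 0.0036, 0.2555]
eef_rot: [3.14, 0.0, 0.922]
force: [-0.2, -0.4, 1.1]
grip_width: 0.0008
```

Run:
```python
from h import *
c=shot('side','s3.png'); print(ctrl.get_obs()['qpos'].round(3))
import math
for th in np.arange(.488,-.01,-.06):
    x=-165*math.cos(th)+38*math.sin(th); z=138.5+165*math.sin(th)+38*math.cos(th)
    print(round(th,3),(np.array([.6536,-.0523])+x/1000*np.array([.9037,-.428])).round(4),round(z/1000+.005*math.sin(th),4))
```

```text
[-6.100e-02  2.360e-01  1.486e+00 -1.000e-03  1.420e+00  5.880e-01]
0.488 [0.538  0.0025] 0.2518
0.428 [0.5322 0.0052] 0.2436
0.368 [0.5268 0.0077] 0.2351
0.308 [0.5219 0.0101] 0.2262
0.248 [0.5175 0.0122] 0.2171
0.188 [0.5135 0.014 ] 0.2076
0.128 [0.5101 0.0157] 0.1979
0.068 [0.5072 0.0171] 0.188
0.008 [0.5048 0.0182] 0.1779
```

View pics/s3.png

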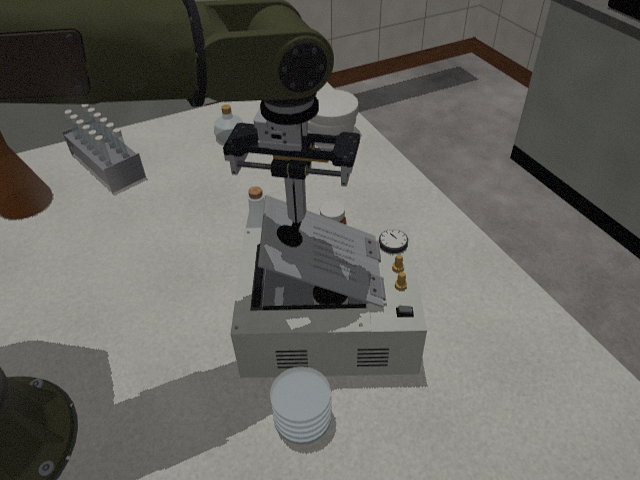

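Call:
{"name": "servo_tool", "arguments": {
  "rows": [
    [-0.001, 0.0, -0.006, 0, 0, 0, -1],
    [-0.0045, 0.0015, -0.012, 0, 0, 0, -1],
    [-0.008, 0.003, -0.018, 0, 0, 0, -1],
    [-0.011, 0.0045, -0.024, 0, 0, 0, -1],
    [-0.014, 0.006, -0.03, 0, 0, 0, -1],
    [-0.017, 0.0075, -0.036, 0, 0, 0, -1],
    [-0.02, 0.009, -0.042, 0, 0, 0, -1],
    [-0.023, 0.0105, -0.048, 0, 0, 0, -1]
  ]
}}

```text
time_s: 3.87
ee_pos: [0.5134, 0.0141, 0.2069]
eef_rot: [3.14, 0.0, 0.922]
force: [0.0, 0.2, 0.7]
grip_width: 0.0004
```

Call:
{"name": "servo_tool", "arguments": {
  "rows": [
    [-0.001, 0.0005, -0.003, 0, 0, 0, -1],
    [-0.002, 0.001, -0.006, 0, 0, 0, -1],
    [-0.003, 0.0015, -0.009, 0, 0, 0, -1],
    [-0.004, 0.002, -0.012, 0, 0, 0, -1],
    [-0.005, 0.0025, -0.015, 0, 0, 0, -1],
    [-0.006, 0.003, -0.018, 0, 0, 0, -1],
    [-0.007, 0.0035, -0.021, 0, 0, 0, -1],
    [-0.0075, 0.0035, -0.023, 0, 0, 0, -1]
  ]
}}

```text
time_s: 4.53
ee_pos: [0.5058, 0.0177, 0.1836]
eef_rot: [3.14, 0.0, 0.922]
force: [-0.0, 1.1, 0.5]
grip_width: 0.0003
```

Run:
```python
from h import *
c=shot('side','s4.png'); o=ctrl.get_obs(); print(o['ee_pos'],o['force'],o['moment'])
```

```text
[0.50564379 0.01769972 0.18328221] [-0.46217143  0.44109212 -1.04468463] [-0.01288851  0.15213791  0.00097885]
```

View pics/s4.png

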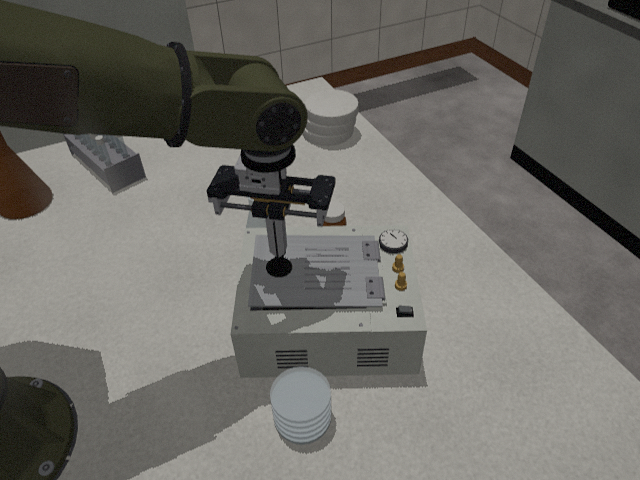

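Call:
{"name": "servo_tool", "arguments": {
  "rows": [
    [-0.0002, 0.0002, -0.001, 0, 0, 0, -1],
    [-0.0004, 0.0002, -0.002, 0, 0, 0, -1],
    [-0.0004, 0.0002, -0.002, 0, 0, 0, -1],
    [-0.0004, 0.0002, 0.01, 0, 0, 0, -1],
    [-0.0004, 0.0002, 0.02, 0, 0, 0, 0],
    [-0.0004, 0.0002, 0.025, 0, 0, 0, 0],
    [-0.0004, 0.0002, 0.025, 0, 0, 0, 0],
    [-0.0004, 0.0002, 0.025, 0, 0, 0, 0]
  ]
}}

```text
time_s: 5.25
ee_pos: [0.5053, 0.0179, 0.2084]
eef_rot: [3.14, 0.0, 0.922]
force: [0.4, -0.4, -0.1]
grip_width: 0.024
```

```bash
python3 loc.py
python3 - <<'E'
from h import *
c=shot('side','s5.png'); o=ctrl.get_obs(); print(o['ee_pos'],o['force'],o['moment'],o['grip_width'])
E
```

```text
((576.919189453125, -15.890655517578125), (240.19691467285156, 300.2788391113281), 64.61043548583984) 6717 0.13033843212815274
normal [ 0.01248776 -0.01116978  0.99985964] tilt 0.01675512477721975 az down-facing (front) -0.729744926574619 cc [ 0.6141449  -0.01572241  0.14373287] 3538
corners rect of inliers
u [-0.74523986  0.66658596  0.01675434] v [ 0.66667954  0.74534448 -0.        ] ((-2.6135597229003906, -15.360092163085938), (162.56227111816406, 183.8270263671875), 72.24246978759766) [ -98.118195 -100.59135 ] [106.5789   82.18679]
bar 0  [nan nan nan] 0.019420825968955918
[0.505083   0.01789378 0.2078692 ] [ 0.46667942 -0.10551264 -0.59430444] [-0.05661607  0.14617406  0.00181055] 0.03169401100273624loc.py:29: RuntimeWarning: Mean of empty slice.
  print('bar',len(T),cv2.minAreaRect(e) if len(T)>5 else '',T.mean(0),oh.max())
  ret = um.true_divide(
```

View pics/s5.png

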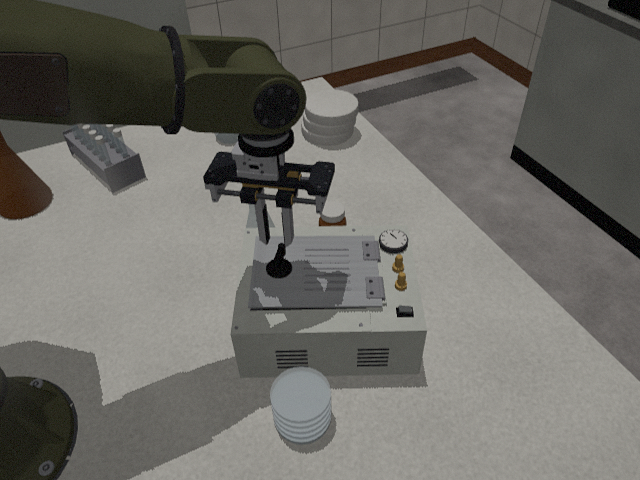

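Call:
{"name": "servo_tool", "arguments": {
  "rows": [
    [-0.0005, 0.0003, -0.008, 0, 0, 0, 0],
    [-0.0005, 0.0003, -0.016, 0, 0, 0, 0],
    [-0.0005, 0.0003, -0.024, 0, 0, 0, 0],
    [-0.0005, 0.0003, -0.032, 0, 0, 0, 0],
    [-0.0005, 0.0003, -0.04, 0, 0, 0, 0],
    [-0.0005, 0.0003, -0.045, 0, 0, 0, 0],
    [-0.0005, 0.0003, -0.045, 0, 0, 0, 0],
    [-0.0005, 0.0003, -0.045, 0, 0, 0, 0]
  ],
  "newtons": 20
}}

```text
time_s: 6.02
ee_pos: [0.5046, 0.0182, 0.1627]
eef_rot: [3.142, 0.001, 0.922]
force: [-0.2, -0.1, 0.8]
grip_width: 0.0468
```

Run:
```python
from h import *
c=shot('side','s6.png'); d=cv2.imread('pics/s6.png')[180:330,200:400]; cv2.imwrite('pics/s6z.png',cv2.resize(d,(800,600),interpolation=2)); o=ctrl.get_obs(); print(o['ee_pos'],o['force'],o['moment'],o['grip_width'])
```

```text
[0.50472561 0.01820699 0.16304765] [ 0.01906014 -0.06437045  0.21671275] [-0.07331836  0.14372796  0.00116507] 0.046939708879693426
```

View pics/s6z.png

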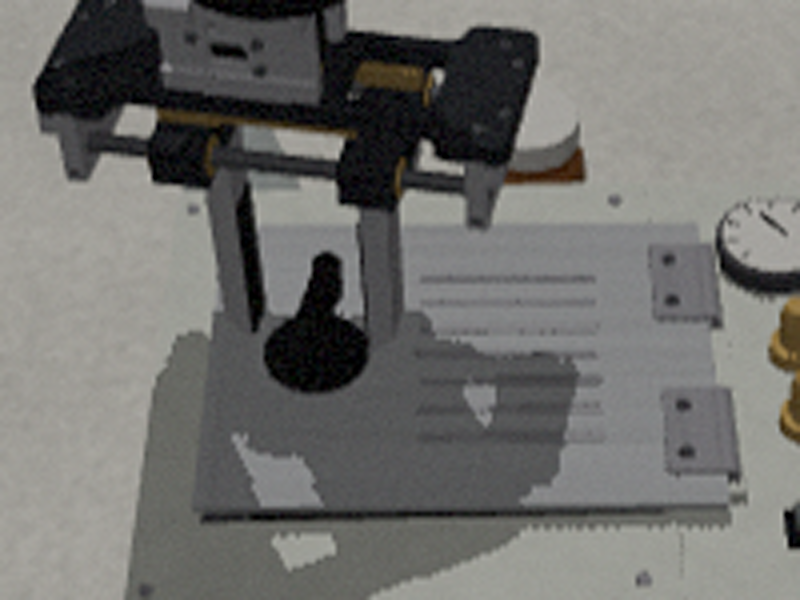

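Call:
{"name": "servo_tool", "arguments": {
  "rows": [
    [0, 0, 0, 0, 0, 0, -0.5],
    [0, 0, 0, 0, 0, 0, -1],
    [0, 0, 0, 0, 0, 0, -1],
    [0, 0, 0, 0, 0, 0, -1],
    [0, 0, 0, 0, 0, 0, -1],
    [0, 0, 0, 0, 0, 0, -1],
    [0, 0, 0, 0, 0, 0, -1],
    [0, 0, 0, 0, 0, 0, -1]
  ],
  "newtons": 20
}}

```text
time_s: 6.73
ee_pos: [0.5045, 0.0183, 0.1629]
eef_rot: [-3.141, 0.001, 0.922]
force: [-2.5, 2.0, -0.5]
grip_width: 0.01
```

```bash
cat > ob.py <<'E'
from h import *
o=ctrl.get_obs(); print(o['ee_pos'].round(4),o['eef_rot'].round(3),o['force'].round(2),o['moment'].round(3),o['grip_width'].round(4),o['qpos'].round(3),o['time_s'])
E
python3 ob.py
```

```text
Traceback (most recent call last):
  File "ob.py", line 2, in <module>
    o=ctrl.get_obs(); print(o['ee_pos'].round(4),o['eef_rot'].round(3),o['force'].round(2),o['moment'].round(3),o['grip_width'].round(4),o['qpos'].round(3),o['time_s'])
                                                                                                                ^^^^^^^^^^^^^^^^^^^^^
AttributeError: 'float' object has no attribute 'round'
```

Call:
{"name": "servo_tool", "arguments": {
  "rows": [
    [-0.0002, 0.0002, -0.0003, 0, 0, 0, -1],
    [-0.0003, 0.0002, -0.0006, 0, 0, 0, -1],
    [-0.0003, 0.0002, -0.001, 0, 0, 0, -1],
    [-0.0003, 0.0002, -0.0013, 0, 0, 0, -1],
    [-0.0003, 0.0002, -0.0016, 0, 0, 0, -1],
    [-0.0003, 0.0002, -0.002, 0, 0, 0, -1],
    [-0.0003, 0.0002, -0.002, 0, 0, 0, -1],
    [-0.0003, 0.0002, -0.002, 0, 0, 0, -1]
  ]
}}

```text
time_s: 7.4
ee_pos: [0.5042, 0.0186, 0.1609]
eef_rot: [-3.141, 0.001, 0.922]
force: [-0.6, -0.3, -0.0]
grip_width: 0.01
```

```bash
sed -i "s/o\['grip_width'\].round(4)/round(o['grip_width'],4)/" ob.py; python3 ob.py
```

```text
[0.5042 0.0186 0.1609] [-3.141e+00  1.000e-03  9.220e-01] [-0.62 -0.31 -0.04] [0.01  0.196 0.054] 0.01 [-3.500e-02  2.420e-01  1.702e+00 -1.000e-03  1.198e+00  6.130e-01] 7.4
```

Call:
{"name": "servo_tool", "arguments": {
  "rows": [
    [0, 0, -0.0003, 0, 0, 0, -1],
    [0, 0, -0.0006, 0, 0, 0, -1],
    [0, 0, -0.001, 0, 0, 0, -1],
    [0, 0, -0.0013, 0, 0, 0, -1],
    [0, 0, -0.0016, 0, 0, 0, -1],
    [0, 0, -0.002, 0, 0, 0, -1],
    [0, 0, -0.002, 0, 0, 0, -1],
    [0, 0, -0.002, 0, 0, 0, -1]
  ]
}}

```text
time_s: 8.07
ee_pos: [0.504, 0.0187, 0.1591]
eef_rot: [-3.141, 0.001, 0.922]
force: [-3.9, 1.2, 6.3]
grip_width: 0.0098
```

```bash
python3 ob.py
```

```text
[0.504  0.0187 0.1591] [-3.141e+00  1.000e-03  9.220e-01] [-3.88  1.2   6.33] [0.187 0.905 0.082] 0.0098 [-3.500e-02  2.440e-01  1.705e+00 -1.000e-03  1.194e+00  6.130e-01] 8.0667
```

Call:
{"name": "servo_tool", "arguments": {
  "rows": [
    [-0.0002, 0.0001, -0.0002, 0, 0, 0, -1],
    [-0.0004, 0.0002, -0.0004, 0, 0, 0, -1],
    [-0.0005, 0.0002, -0.0006, 0, 0, 0, -1],
    [-0.0005, 0.0002, -0.0008, 0, 0, 0, -1],
    [-0.0005, 0.0002, -0.001, 0, 0, 0, -1],
    [-0.0005, 0.0002, -0.001, 0, 0, 0, -1],
    [-0.0005, 0.0002, -0.001, 0, 0, 0, -1],
    [-0.0005, 0.0002, -0.001, 0, 0, 0, -1]
  ]
}}

```text
time_s: 8.73
ee_pos: [0.5039, 0.0188, 0.1586]
eef_rot: [3.141, 0.0, 0.922]
force: [-1.3, -0.2, 6.8]
grip_width: 0.0098
```

```bash
python3 ob.py
```

```text
[0.5039 0.0188 0.1586] [3.141 0.    0.922] [-1.29 -0.15  6.77] [-0.168  0.364 -0.004] 0.0098 [-3.500e-02  2.440e-01  1.706e+00 -1.000e-03  1.191e+00  6.140e-01] 8.7333
```

Call:
{"name": "servo_tool", "arguments": {
  "rows": [
    [-0.0001, 0, -0.0003, 0, 0, 0, -1],
    [-0.0002, 0, -0.0006, 0, 0, 0, -1],
    [-0.0002, 0, -0.0009, 0, 0, 0, -1],
    [-0.0002, 0, -0.0012, 0, 0, 0, -1],
    [-0.0002, 0, -0.0014, 0, 0, 0, -1],
    [-0.0002, 0, -0.0014, 0, 0, 0, -1],
    [-0.0002, 0, -0.0014, 0, 0, 0, -1],
    [-0.0002, 0, -0.0014, 0, 0, 0, -1]
  ]
}}

```text
time_s: 9.4
ee_pos: [0.5039, 0.0188, 0.1578]
eef_rot: [3.14, -0.0, 0.922]
force: [-4.9, 0.6, 9.6]
grip_width: 0.0102
```

```bash
python3 ob.py
```

```text
[0.5039 0.0188 0.1578] [ 3.14  -0.     0.922] [-4.88  0.57  9.6 ] [0.064 0.9   0.041] 0.0102 [-3.500e-02  2.440e-01  1.708e+00 -1.000e-03  1.189e+00  6.140e-01] 9.4
```

Call:
{"name": "servo_tool", "arguments": {
  "rows": [
    [-0.0002, 0, -0.0006, 0, 0, -0.02, -1],
    [-0.0003, 0, -0.0008, 0, 0, -0.04, -1],
    [-0.0003, 0, -0.001, 0, 0, -0.06, -1],
    [-0.0003, 0, -0.0012, 0, 0, -0.08, -1],
    [-0.0003, 0, -0.0014, 0, 0, -0.1, -1],
    [-0.0003, 0, -0.0014, 0, 0, -0.12, -1],
    [-0.0003, 0, -0.0014, 0, 0, -0.14, -1],
    [-0.0003, 0, -0.0014, 0, 0, -0.14, -1]
  ],
  "newtons": 28
}}

```text
time_s: 10.07
ee_pos: [0.504, 0.0187, 0.1573]
eef_rot: [3.139, -0.001, 0.781]
force: [-4.2, 0.6, 11.2]
grip_width: 0.0094
```

```bash
python3 ob.py
```

```text
[0.504  0.0187 0.1573] [ 3.139e+00 -1.000e-03  7.810e-01] [-4.21  0.59 11.23] [-0.127  0.863  0.02 ] 0.0094 [-3.500e-02  2.440e-01  1.709e+00 -1.000e-03  1.186e+00  7.550e-01] 10.0667
```

Call:
{"name": "servo_tool", "arguments": {
  "rows": [
    [-0.0002, 0, -0.0011, 0, 0, -0.02, -1],
    [-0.0003, 0, -0.0012, 0, 0, -0.04, -1],
    [-0.0003, 0, -0.0012, 0, 0, -0.06, -1],
    [-0.0003, 0, -0.0012, 0, 0, -0.08, -1],
    [-0.0003, 0, -0.0012, 0, 0, -0.1, -1],
    [-0.0003, 0, -0.0012, 0, 0, -0.12, -1],
    [-0.0003, 0, -0.0012, 0, 0, -0.12, -1],
    [-0.0003, 0, -0.0012, 0, 0, -0.12, -1]
  ]
}}

```text
time_s: 10.73
ee_pos: [0.5041, 0.0186, 0.1571]
eef_rot: [3.138, -0.002, 0.661]
force: [-4.4, -0.2, 11.6]
grip_width: 0.0097
```

```bash
python3 ob.py
```

```text
[0.5041 0.0186 0.1571] [ 3.138e+00 -2.000e-03  6.610e-01] [-4.39 -0.21 11.57] [-0.151  0.836 -0.035] 0.0097 [-0.035  0.243  1.71  -0.002  1.184  0.876] 10.7333
```

Call:
{"name": "servo_tool", "arguments": {
  "rows": [
    [-0.0003, 0.0001, -0.0011, 0, 0, -0.02, -1],
    [-0.0005, 0.0002, -0.0012, 0, 0, -0.04, -1],
    [-0.0005, 0.0002, -0.0013, 0, 0, -0.06, -1],
    [-0.0005, 0.0002, -0.0013, 0, 0, -0.08, -1],
    [-0.0005, 0.0002, -0.0013, 0, 0, -0.1, -1],
    [-0.0005, 0.0002, -0.0013, 0, 0, -0.12, -1],
    [-0.0005, 0.0002, -0.0013, 0, 0, -0.12, -1],
    [-0.0005, 0.0002, -0.0013, 0, 0, -0.12, -1]
  ]
}}

```text
time_s: 11.4
ee_pos: [0.5041, 0.0185, 0.1569]
eef_rot: [3.136, -0.004, 0.541]
force: [-3.8, -1.2, 13.3]
grip_width: 0.0098
```

```bash
python3 ob.py
```

```text
[0.5041 0.0185 0.1569] [ 3.136 -0.004  0.541] [-3.83 -1.17 13.29] [-0.393  0.774  0.019] 0.0098 [-0.035  0.243  1.712 -0.003  1.181  0.997] 11.4
```

```bash
cat >> ob.py <<'E'
from scipy.spatial.transform import Rotation as Ro
r=o['eef_rot']; A=Ro.from_euler('xyz',r); B=Ro.from_euler('xyz',[np.pi,0,r[2]])
print('level rotvec',(B*A.inv()).as_rotvec().round(4),'wing',round(1.128-r[2],3))
E
python3 ob.py
```

```text
[0.5041 0.0185 0.1569] [ 3.136 -0.004  0.541] [-3.83 -1.17 13.29] [-0.393  0.774  0.019] 0.0098 [-0.035  0.243  1.712 -0.003  1.181  0.997] 11.4
level rotvec [0.0028 0.0059 0.    ] wing 0.587
```

Call:
{"name": "servo_tool", "arguments": {
  "rows": [
    [-0.0002, 0.0001, -0.0009, 0.0005, 0.001, -0.02, -1],
    [-0.0003, 0.0002, -0.001, 0.001, 0.002, -0.04, -1],
    [-0.0003, 0.0002, -0.001, 0.001, 0.003, -0.06, -1],
    [-0.0003, 0.0002, -0.001, 0.002, 0.004, -0.08, -1],
    [-0.0003, 0.0002, -0.001, 0.002, 0.004, -0.1, -1],
    [-0.0003, 0.0002, -0.001, 0.002, 0.004, -0.12, -1],
    [-0.0003, 0.0002, -0.001, 0.002, 0.004, -0.12, -1],
    [-0.0003, 0.0002, -0.001, 0.002, 0.004, -0.12, -1]
  ]
}}

```text
time_s: 12.07
ee_pos: [0.5042, 0.0184, 0.1569]
eef_rot: [3.138, -0.002, 0.42]
force: [-5.7, -1.9, 13.2]
grip_width: 0.0095
```

```bash
python3 ob.py
```

```text
[0.5042 0.0184 0.1569] [ 3.138e+00 -2.000e-03  4.200e-01] [-5.7  -1.85 13.16] [-0.517  0.936  0.008] 0.0095 [-0.035  0.244  1.71  -0.002  1.184  1.116] 12.0667
level rotvec [0.002  0.0032 0.    ] wing 0.708
```

Call:
{"name": "servo_tool", "arguments": {
  "rows": [
    [-0.0003, -0.0001, -0.0009, 0.001, 0.001, -0.02, -1],
    [-0.0005, -0.0001, -0.001, 0.001, 0.001, -0.04, -1],
    [-0.0005, -0.0001, -0.001, 0.001, 0.001, -0.06, -1],
    [-0.0005, -0.0001, -0.001, 0.001, 0.001, -0.08, -1],
    [-0.0005, -0.0001, -0.001, 0.001, 0.001, -0.1, -1],
    [-0.0005, -0.0001, -0.001, 0.001, 0.001, -0.12, -1],
    [-0.0005, -0.0001, -0.001, 0.001, 0.001, -0.14, -1],
    [-0.0005, -0.0001, -0.001, 0.001, 0.001, -0.14, -1]
  ]
}}

```text
time_s: 12.73
ee_pos: [0.5042, 0.0181, 0.1569]
eef_rot: [3.139, -0.003, 0.279]
force: [-4.3, -0.2, 11.7]
grip_width: 0.0099
```

```bash
python3 ob.py
python3 - <<'E'
from h import *
c=shot('side','s7.png'); d=cv2.imread('pics/s7.png')[180:330,200:400]; cv2.imwrite('pics/s7z.png',cv2.resize(d,(800,600),interpolation=2))
E
```

```text
[0.5042 0.0181 0.1569] [ 3.139e+00 -3.000e-03  2.790e-01] [-4.26 -0.19 11.75] [-0.174  0.694 -0.03 ] 0.0099 [-0.036  0.244  1.71  -0.002  1.183  1.256] 12.7333
level rotvec [0.0017 0.0039 0.    ] wing 0.849
```

View pics/s7z.png

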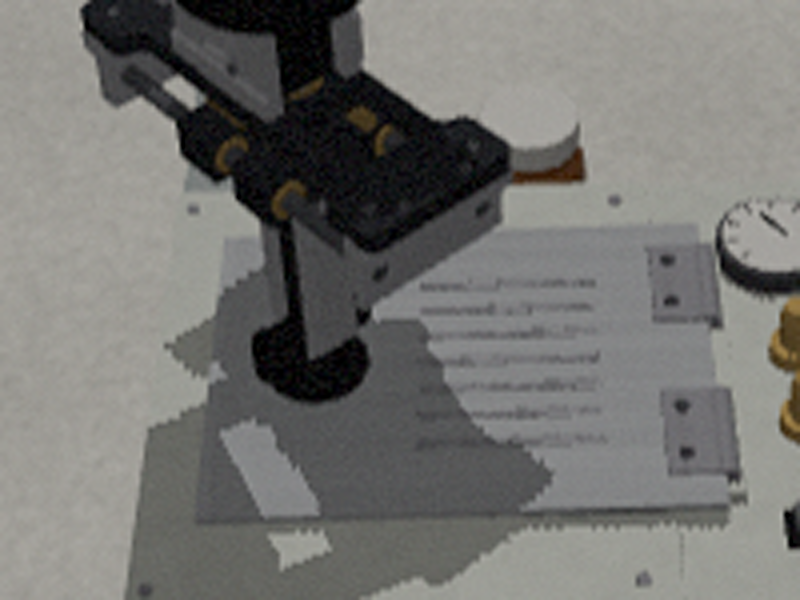

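Call:
{"name": "servo_tool", "arguments": {
  "rows": [
    [-0.0003, 0, -0.0009, 0.001, 0.001, -0.025, -1],
    [-0.0003, 0, -0.001, 0.001, 0.002, -0.05, -1],
    [-0.0003, 0, -0.001, 0.001, 0.003, -0.075, -1],
    [-0.0003, 0, -0.001, 0.001, 0.003, -0.1, -1],
    [-0.0003, 0, -0.001, 0.001, 0.003, -0.125, -1],
    [-0.0003, 0, -0.001, 0.001, 0.003, -0.15, -1],
    [-0.0003, 0, -0.001, 0.001, 0.003, -0.175, -1],
    [-0.0003, 0, -0.001, 0.001, 0.003, -0.19, -1]
  ]
}}

```text
time_s: 13.45
ee_pos: [0.5043, 0.0179, 0.1569]
eef_rot: [3.14, -0.002, 0.089]
force: [-5.8, -0.7, 12.8]
grip_width: 0.0095
```

```bash
python3 ob.py
```

```text
[0.5043 0.0179 0.1569] [ 3.14e+00 -2.00e-03  8.90e-02] [-5.84 -0.66 12.81] [-0.345  1.     0.048] 0.0095 [-0.036  0.245  1.709 -0.002  1.185  1.446] 13.45
level rotvec [0.0016 0.0023 0.    ] wing 1.039
```

Call:
{"name": "servo_tool", "arguments": {
  "rows": [
    [-0.0003, 0.0002, -0.0008, 0.001, 0.001, -0.025, -1],
    [-0.0005, 0.0003, -0.0009, 0.001, 0.002, -0.05, -1],
    [-0.0005, 0.0003, -0.0009, 0.001, 0.002, -0.075, -1],
    [-0.0005, 0.0003, -0.0009, 0.001, 0.002, -0.1, -1],
    [-0.0005, 0.0003, -0.0009, 0.001, 0.002, -0.125, -1],
    [-0.0005, 0.0003, -0.0009, 0.001, 0.002, -0.15, -1],
    [-0.0005, 0.0003, -0.0009, 0.001, 0.002, -0.175, -1],
    [-0.0005, 0.0003, -0.0009, 0.001, 0.002, -0.19, -1]
  ]
}}

```text
time_s: 14.12
ee_pos: [0.5043, 0.0177, 0.157]
eef_rot: [3.14, -0.002, -0.103]
force: [-3.9, -4.2, 11.1]
grip_width: 0.0098
```

```bash
python3 ob.py
```

```text
[0.5043 0.0177 0.157 ] [ 3.14e+00 -2.00e-03 -1.03e-01] [-3.88 -4.2  11.06] [-0.725  0.715  0.064] 0.0098 [-0.037  0.245  1.708 -0.002  1.186  1.638] 14.1167
level rotvec [0.0019 0.0018 0.    ] wing 1.231
```

Call:
{"name": "servo_tool", "arguments": {
  "rows": [
    [-0.0003, -0.0002, -0.0008, 0.001, 0.001, -0.025, -1],
    [-0.0003, -0.0002, -0.0009, 0.001, 0.001, -0.05, -1],
    [-0.0003, -0.0002, -0.0009, 0.001, 0.001, -0.075, -1],
    [-0.0003, -0.0002, -0.0009, 0.001, 0.001, -0.1, -1],
    [-0.0003, -0.0002, -0.0009, 0.001, 0.001, -0.125, -1],
    [-0.0003, -0.0002, -0.0009, 0.001, 0.001, -0.15, -1],
    [-0.0003, -0.0002, -0.0009, 0.001, 0.001, -0.175, -1],
    [-0.0003, -0.0002, -0.0009, 0.001, 0.001, -0.19, -1]
  ]
}}

```text
time_s: 14.78
ee_pos: [0.5043, 0.0174, 0.157]
eef_rot: [3.141, -0.002, -0.294]
force: [-6.2, -0.8, 11.4]
grip_width: 0.0097
```

```bash
python3 ob.py
```

```text
[0.5043 0.0174 0.157 ] [ 3.141e+00 -2.000e-03 -2.940e-01] [-6.24 -0.83 11.39] [-0.177  1.046  0.046] 0.0097 [-0.037  0.245  1.709 -0.002  1.186  1.828] 14.7833
level rotvec [0.0015 0.0018 0.    ] wing 1.422
```

Call:
{"name": "servo_tool", "arguments": {
  "rows": [
    [-0.0003, -0.0001, -0.0008, 0.001, 0.001, -0.025, -1],
    [-0.0003, -0.0001, -0.0009, 0.001, 0.001, -0.05, -1],
    [-0.0003, -0.0001, -0.0009, 0.001, 0.001, -0.075, -1],
    [-0.0003, -0.0001, -0.0009, 0.001, 0.001, -0.1, -1],
    [-0.0003, -0.0001, -0.0009, 0.001, 0.001, -0.125, -1],
    [-0.0003, -0.0001, -0.0009, 0.001, 0.001, -0.15, -1],
    [-0.0003, -0.0001, -0.0009, 0.001, 0.001, -0.165, -1],
    [-0.0003, -0.0001, -0.0009, 0.001, 0.001, -0.165, -1]
  ]
}}

```text
time_s: 15.45
ee_pos: [0.5042, 0.0172, 0.1569]
eef_rot: [3.141, -0.002, -0.46]
force: [-5.9, -0.7, 12.2]
grip_width: 0.0099
```

```bash
python3 ob.py
```

```text
[0.5042 0.0172 0.1569] [ 3.141e+00 -2.000e-03 -4.600e-01] [-5.92 -0.75 12.22] [-0.095  1.118  0.284] 0.0099 [-3.800e-02  2.450e-01  1.709e+00 -1.000e-03  1.186e+00  1.993e+00] 15.45
level rotvec [0.001  0.0017 0.    ] wing 1.588
```

Call:
{"name": "servo_tool", "arguments": {
  "rows": [
    [0, 0, -0.0005, 0, 0, -0.01, -1],
    [0, 0, 0, 0, 0, 0, -1],
    [0, 0, 0.0003, 0, 0, 0, -1],
    [0, 0, 0.0006, 0, 0, 0, -1],
    [0, 0, 0.0009, 0, 0, 0, -0.5],
    [0, 0, 0.001, 0, 0, 0, -0.2],
    [0, 0, 0.001, 0, 0, 0, -0.2],
    [0, 0, 0.001, 0, 0, 0, -0.2]
  ]
}}

```text
time_s: 16.12
ee_pos: [0.5042, 0.0172, 0.1578]
eef_rot: [3.141, -0.002, -0.46]
force: [0.3, 0.1, 0.4]
grip_width: 0.0329
```

```bash
python3 ob.py
```

```text
[0.5042 0.0172 0.1578] [ 3.141e+00 -2.000e-03 -4.600e-01] [0.31 0.09 0.44] [ 0.041  0.143 -0.023] 0.0329 [-3.800e-02  2.440e-01  1.708e+00 -1.000e-03  1.188e+00  1.993e+00] 16.1167
level rotvec [0.0009 0.0016 0.    ] wing 1.588
```

Released; now lift clear and back away for a look.

Call:
{"name": "servo_tool", "arguments": {
  "rows": [
    [0, 0, 0.015, 0, 0, 0, -0.2],
    [0, 0, 0.035, 0, 0, 0, -0.2],
    [0, 0, 0.06, 0, 0, 0, -0.2],
    [0, 0, 0.09, 0, 0, 0, -0.2],
    [-0.02, 0, 0.11, 0, 0, 0, -0.2],
    [-0.06, 0, 0.12, 0, 0, 0, -0.2],
    [-0.1, 0, 0.13, 0, 0, 0, -0.2],
    [-0.12, 0, 0.13, 0, 0, 0, -0.2]
  ]
}}

```text
time_s: 16.78
ee_pos: [0.3819, 0.0173, 0.2894]
eef_rot: [-3.141, -0.004, -0.46]
force: [0.6, -0.3, -0.1]
grip_width: 0.0375
```

```bash
python3 ob.py
python3 - <<'E'
from h import *
for n in ['side','top']:
    c=shot(n,n+'8.png'); d=cv2.imread('pics/%s8.png'%n)[150:360,190:470]; cv2.imwrite('pics/%s8z.png'%n,cv2.resize(d,(800,600),interpolation=2))
W=cloud(c); yaw=-.4425; C=np.array([.5768,-.0159]); R=np.array([[np.cos(yaw),-np.sin(yaw)],[np.sin(yaw),np.cos(yaw)]])
L=(W[...,:2]-C)@R; z=W[...,2]
m=(L[...,0]>-.122)&(L[...,0]<.06)&(abs(L[...,1])<.075)&(c['depth']>0)&(abs(z-.1425)<.006)&(np.hypot(L[...,0]+.08,L[...,1])>.03)
A=np.c_[L[m][:,0]-.085,np.ones(m.sum())]; s=np.linalg.lstsq(A,z[m],rcond=None)[0]; print('hatch angle',-s[0],'z at hinge',s[1],m.sum())
b=(np.hypot(L[...,0]+.08,L[...,1])<.04)&(z>.165)&(z<.19); 
if b.sum()>5: print('bar',cv2.minAreaRect((L[b]*1000).astype(np.float32)),b.sum())
E
```

```text
[0.3819 0.0173 0.2894] [-3.141 -0.004 -0.46 ] [ 0.61 -0.25 -0.08] [ 0.033  0.117 -0.013] 0.0375 [-5.000e-02 -1.480e-01  1.809e+00 -1.000e-03  1.477e+00  1.981e+00] 16.7833
level rotvec [ 0.0011  0.0044 -0.    ] wing 1.588
hatch angle -0.008694778534003326 z at hinge 0.1423860725308319 7217
bar ((-80.28559112548828, 0.3642568588256836), (11.100756645202637, 57.56059646606445), 89.77780151367188) 192
```

View pics/side8z.png

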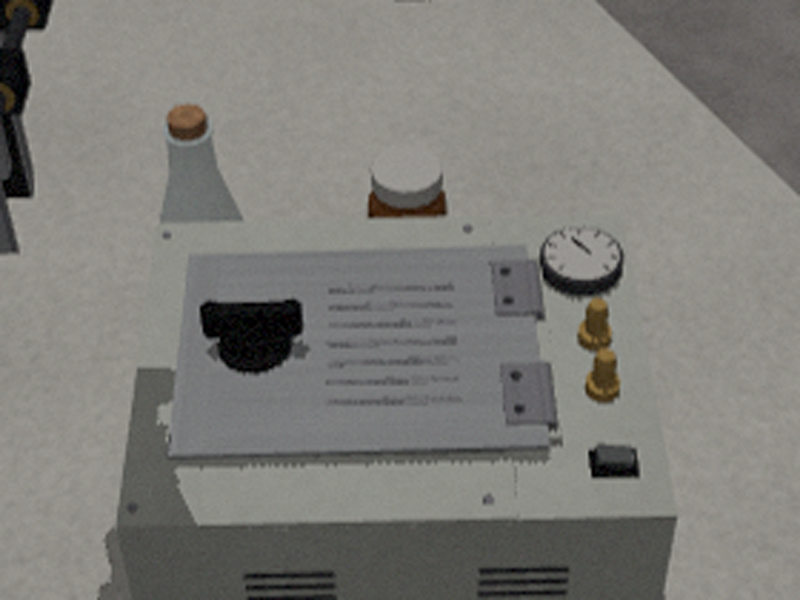

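View pics/top8z.png

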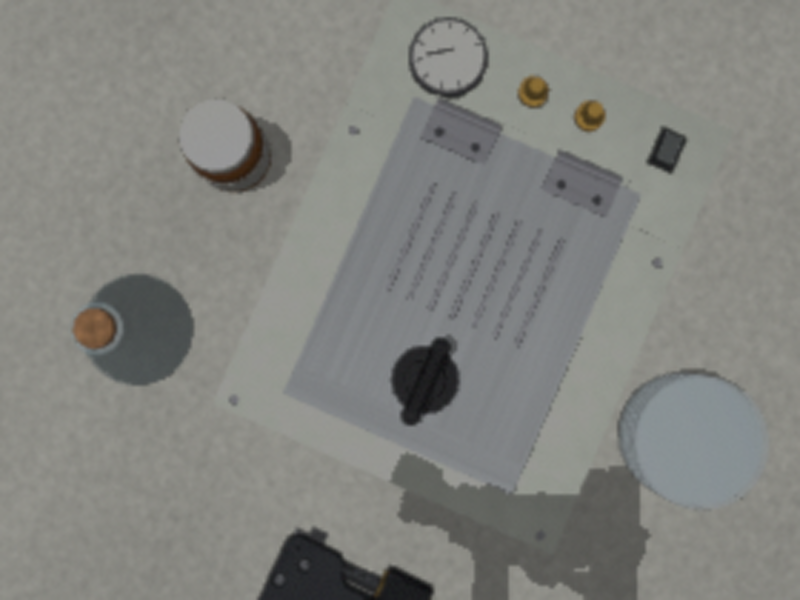

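The bar, at about (425,380) in the top crop, lies along the pump's x axis. The hatch reads about -0.009 rad, the glassware stands where it was, and the arm is clear.

```bash
python3 -c "
from station import hand_in
print(hand_in())"
```

```text
the job is handed in; nothing more can be done
None
```

I swung the hatch shut, pressed it down on its seal, and turned the wing knob clockwise until I felt its end stop. Then I let go, backed the arm away and handed the job in at about 17 s. Handing in gives no verdict.

- **Closing:** I pushed the hatch down with closed fingers on top of the wing bar. I then gripped the bar and pressed in small steps.
- **Turning:** I held about 11 to 13 N while turning. No stop was felt between 0.4 and 0.7 rad, where the tongue would strike the frame edge. The end stop came at about 1.57 to 1.59 rad, where the turning moment rose to about 0.28 N m.
- **Last checks:** With nothing touching it, the top camera showed the bar along the pump's x axis, so the wing is at about 1.57 rad. The hatch read about -0.009 rad; it was about +0.016 rad before pressing. The flask, dishes and jar stood untouched in the pictures.
- **Less certain:** A sideways force of 4 to 6 N stayed on the tool during the turn. It vanished when I released the knob. The forces on the seal and tongue could not be measured directly, only inferred from the wrist force.

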